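# Open the bolted gate of the laser marking guard and hold it ajar

### The arm

A 6-joint arm with a two-finger parallel gripper is mounted at the origin on the work surface. World frame = base frame: x ahead of the robot, y to its left, z up, the work surface at z = 0. Lengths are in mm, angles in rad, forces in N, time in s.
With the tool pointing down it reaches from about 350 to 975 mm from the base axis. Payload 4.9 kg.
Tool frame: the origin (TCP) lies at the very end of the fingers, on their centre line; the grasp point (between the pads) lies 19 mm behind it; z points along the fingers, y is the line along which they close (so a half turn about z gives the same grasp; the last joint's range is limited). The gripper opens to 85 mm and grips with 20 to 120 N. Pads are 22 mm wide; open, the fingers measure 114 mm over their backs; the gripper's body (76 mm by 85 mm) begins 54 mm behind the grasp point. The pads swing forward as they close: fully open they stand 13 mm farther back than shut.
Start: joints at [1.227, 0.053, 1.613, -0, 1.476, -0.119], TCP at [139.311, 609.257, 231.304] pointing down, gripper open.
Joint ranges: [-3.01, 3.01], [-1.01, 2.22], [0.06, 2.58], [-1.02, 4.17], [0.09, 2.62], [-3.14, 3.14]. Speed limits (rad/s): [2.57, 2.57, 3.14, 3.14, 3.14, 3.14].

### API

Orientations are given as a unit quaternion [x, y, z, w].
In Python, from plant import bot, eyes, finish_job gives the robot as it stands (bot), with the cameras (eyes) and the job as plain functions.
- The arm moves only by the tool steer_hand, called as a command line: name --argument value ..., lists and objects as JSON in quotes. Schema: {"type":"object","properties":{"rows":{"type":"array","items":{"type":"object","properties":{"trans":{"type":"array","items":{"type":"number"},"minItems":3,"maxItems":3},"spin":{"type":"number"}},"additionalProperties":false},"minItems":1,"maxItems":12},"aperture":{"type":"number"},"only":{"type":"string"},"quiet":{"type":"boolean"},"lines":{"type":"string"}},"required":["rows"],"additionalProperties":false}. rows is a list of rows, 1 to 12 of them, each an object with the fields trans (a list: dx, dy, dz in mm), spin (a turn about the tool's z in rad); a field left out counts as zero; each row shifts and turns the commanded pose from where the row before left it, along the tool's axes as they then stand; what a row does not reach is not made up. A row lasts 1/10 s, in which the tool goes at most 50 mm and 0.15 rad, less where a joint would pass 70% of its speed; a pose out of reach is approached as far as the arm can. aperture is the finger opening in mm, set as the call begins (left out keeps the last). The fingers move at their own pace and stop on an object; the grip force is fixed at half the most. Time passes only in rows, so rows that do not move let the fingers close. The tool returns the time, the measured TCP pose, the force, the opening and the grip force at its end. only (a regular expression) keeps the lines of the reply that match it, lines (a string "A,B") keeps lines A to B, and quiet returns only ok. Input that does not fit is refused with a message, and nothing moves.
- bot.state(): the state, without advancing time (a new reading comes with each control period).
- eyes.capture(name): name is "side" or "top" or "wrist"; returns a dict with "pixels" (384x512x3 uint8, blue, green, red), "K" (3x3 intrinsics, pixels), "R" (3x3) and "t" (3): a world point X has camera coordinates R X + t; the wrist camera has in their place "tool_from_camera" (4x4, takes a point from camera to tool coordinates, whose origin is the TCP and whose axes are the flange's). Camera axes: x right, y down, z forward; pixel columns grow to the right and rows downward; lengths in mm; the calibration is good to about 2 mm. A picture is of the moment at which its call begins: read the wrist's pose just before it. There is no depth.
- finish_job(): hands the job in; it is judged then, once.
The state is a dict: "t": time; "joints": joint angles; "qvel": joint speeds; "effort": joint torques, N m; "tool_pos": TCP position; "tcp_rot": TCP orientation; "force": force on the tool from outside, world axes, zero at the start; "torque": the same for the moment, N m; "width": finger opening in mm; "grip_force": force on a finger pad.
Only numpy, scipy, OpenCV 4.12 (cv2) and the standard library are available. Lean on these libraries where they do the work, as an engineer would, in place of code of your own. Each camera call takes 0.05 s, during which the arm holds its last target. There are 200 camera calls.

### The job

Swing the hinged metal cover up off the gate bolt and over onto its rubber stop, lowering it gently and leaving it there. Then take the bolt by its upright black handle and, because the bar sags and its nose hooks behind the keeper's bent lip, lift it over the lip while pulling it fully back without forcing it. Keep hold of the bolt handle and pull the sprung gate open towards the robot until its free edge is about a hand's breadth (90 mm) open; finish while still holding it there, and leave the stop box, the jar and the mug alone.

Things in the scene. Friction and masses are not known exactly. Their poses are not given: they have to be found in the camera images.
- fence: Fixed low aluminium guard, 420 mm long, 120 high, round a marking jig. Origin: on the table under the free edge of the shut gate, mid-thickness. x points away from the robot, square to the shut gate; y along the shut gate from free edge to hinge; z up. Turned up to 0.2 rad. Fence coordinates (x, y, z in mm from here) below are for shut gate, bolt fully shot and sagged, cover shut.
- keeper: Steel keeper fixed beside the gate's free edge, in the fence's frame. Two upright cheeks, 18 mm apart inside, y -42 to -8, z 112 to 178, open above and towards the gate: they stop the bar moving in x even when lifted. Between them a bent-up lip, y -15 to -9, top at z 129.5.
- cover (a joint): Angle of the flat aluminium cover (70 by 135 mm, 3 mm thick, 0.12 to 0.26 kg) lying level over bolt and keeper at z 208. 0 = shut; grows as it swings up about the fence's x axis and over to the -y side; upright at 1.57; rubber stop at 1.95 rad. Free-running hinge: let go, it falls.
- cover_hinge (a point): Point on the cover's hinge line (parallel to the fence's x), at fence (0, -55, 208); does not move.
- cover_pin (a point): Grip point on the cover's round black side pin, 14 mm thick, 55 long, sticking out level from the cover's robot-side edge along fence -x, parallel to the hinge line and 125 mm from it. It spans x -35 to -90; the point is at fence (-64, 70, 208) when shut. Free all round outside the cover; it can turn between the finger pads as the cover swings.
- bolt_draw (a joint): How far the bolt is pulled back along the gate towards the gate's hinge (fence +y while shut), 0 to 0.045 m (stop); starts at 0 to 0.006. Sliding friction about 1.5 N. The nose hits the lip at about 0.007 unless the bar is lifted; it is past the lip at 0.023 and out of the cheeks at 0.024.
- bolt: Steel barrel bolt (0.2 to 0.3 kg to lift): bar 12 mm thick, 193 long, axis at z 137, origin at the gate's free edge on table level, loose in two tall staples (y 24 and 150, 8 mm long, tops at z 174) on the gate's top rail; nose turned down at the keeper end. Sags by its weight; lifts straight up 20 mm (stop). The nose clears the lip from 11 mm up; 15 is good.
- bolt_handle (a point): Middle of the bolt's upright round black handle, 18 mm in diameter, 50 mm tall, standing on the bar from z 143 to 193 (sagged); the point is at fence (0, 60, 168), moves with lift, draw and gate.
- bolt_nose (a point): Underside of the bolt's down-turned nose (10 mm long in y, 12 mm wide), at fence (0, -27, 119) when sagged and fully shot.
- gate (a joint): Gate angle: 0 = shut, grows as the free edge swings towards the robot (fence -x); stop at 1.0 rad. A spring closer shuts it: 0.36 N m when shut, plus 0.6 N m per rad, so it must be held. Locked by the bolt while the bar is between the keeper's cheeks.
- gate_hinge (a point): Point on the gate's upright hinge line, at fence (0, 280, 115); does not move.
- gate_edge (a point): Top of the gate's free edge, 280 mm from the hinge line, at fence (0, 0, 115) when shut; the gate is 20 mm thick, its top rail ends at z 115.
- stop_box: Bystander: yellow box 72 by 72 mm with a red mushroom button, 78 mm high, origin under its middle.
- jar: Bystander: closed glass jar 64 mm in diameter, 85 mm high, origin under its middle.
- mug: Bystander: white mug 76 mm in diameter, 85 mm high, origin under its middle.

How it is judged (in metres and radians):
On the way, in this order (a step that is already met when the one before it is completed fails the run):
1. the cover rests on its stop (value of joint cover above 1.87 rad), for 0.3 s.
2. the bolt, held by the fingers, is pulled back clear of the keeper (value of joint bolt_draw above 0.033 m and contact force between the fingers and bolt above 1 N), for 0.1 s.
At the end, for the whole second after the job is handed in: The cover rests open on its stop (over 1.87 rad) untouched; the bolt is pulled back more than 33 mm and is held in the fingers (contact force over 1 N); the gate is still, held 0.2 to 0.48 rad open (free edge about 55 to 130 mm) (all of step 2 and value of joint cover above 1.87 rad and contact force between the fingers and cover below 0.1 N and value of joint gate between 0.2 and 0.48 rad and velocity of joint gate between -0.05 and 0.05 rad/s); the arm keeps its last pose, push and grip.
It fails at once if the cover is let fall or flung (over 2.5 rad/s) (velocity of joint cover above 2.5 rad/s or velocity of joint cover below -2.5 rad/s).
It fails at once if the bolt is forced against the keeper (over 60 N) (contact force between bolt and keeper above 60 N).
It fails at once if a bystander is disturbed (moved over 20 mm) (distance of any of stop_box, jar, mug from where it was at the start of the episode above 0.02 m).
It also fails if it takes over 51 s, if anything falls off the work surface, if the arm or the gripper's body presses on something with over 40 N, if the wrist force passes 120 N, or if a joint passes its speed limit or range.

## Working session

There is one attempt and no reset: what is moved stays moved. The work goes in short steps, Python scripts to look and compute and a tool call to move; the robot and the scene stay as the last step left them, time stands still between calls to the robot, and variables do not carry over. Pictures are saved under pics/ and viewed, at most 10 in all, crops included, and the job is handed in when it is done.

```bash
ls; mkdir -p pics; cat > see.py <<'E'
import numpy as np, cv2, pickle, sys
from plant import bot, eyes, finish_job
E
python3 - <<'E'
from plant import bot, eyes, finish_job
import cv2,pickle
s=bot.state(); print(s)
a=eyes.capture("side"); b=eyes.capture("top")
pickle.dump((s,a,b),open("c0.pkl","wb"))
cv2.imwrite("pics/side0.png",a["pixels"]); cv2.imwrite("pics/top0.png",b["pixels"])
for c in (a,b): print(c["K"],c["R"],c["t"])
E
```

```text
pics
plant.py
{'t': 0.0, 'joints': array([ 1.22698501e+00,  5.33552124e-02,  1.61431461e+00,  2.53817277e-05,
        1.47600985e+00, -1.18991095e-01]), 'qvel': array([-0.00166865,  0.00046989, -0.00111011,  0.0003571 , -0.00136684,
        0.00136632]), 'effort': array([-1.78971401e-03, -3.93693960e+01, -3.70170844e+01, -3.78562490e-04,
        7.27523482e-03, -8.06088167e-06]), 'tool_pos': array([139.10401471, 608.67333091, 230.05173977]), 'tcp_rot': array([ 1.12174668e-01,  9.93687956e-01, -1.01279481e-03, -2.51615175e-04]), 'force': array([ 0.05955765, -0.52365833, -0.75413155]), 'torque': array([ 0.00528747,  0.03552078, -0.01556216]), 'grip_force': 0.0, 'width': 85.54276441436535}
[[446.17038834   0.         263.73557898]
 [  0.         446.17038834 196.13878854]
 [  0.           0.           1.        ]] [[ 0.98662912 -0.16204461 -0.0174507 ]
 [-0.10787378 -0.56901111 -0.81522365]
 [ 0.12217296  0.80620587 -0.5788833 ]] [-515.13433921  212.17394674 1416.60618304]
[[472.46705849   0.         258.32684834]
 [  0.         472.46705849 183.66033373]
 [  0.           0.           1.        ]] [[ 0.06737184 -0.99771861 -0.00431345]
 [-0.97716467 -0.06510947 -0.20226211]
 [ 0.20151982  0.01784172 -0.97932193]] [  23.36555731  575.23046038 1584.90869121]
```

View pics/side0.png

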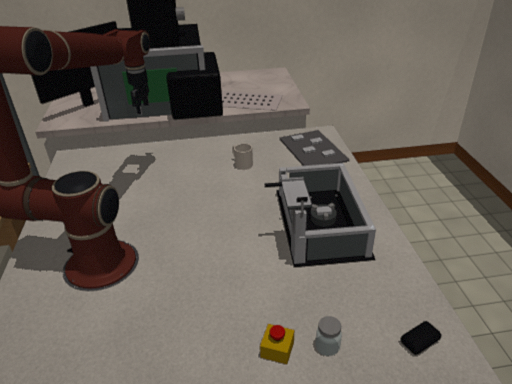

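View pics/top0.png

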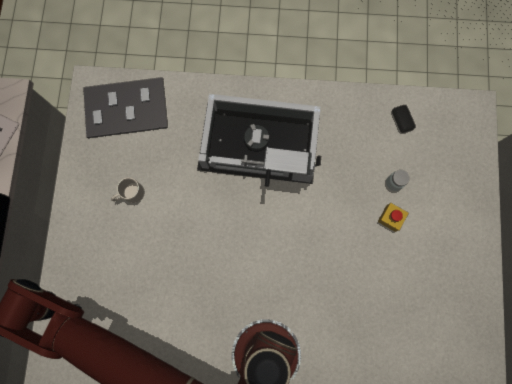

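```bash
python3 - <<'E'
import cv2,pickle,numpy as np
s,a,b=pickle.load(open("c0.pkl","rb"))
A=a["pixels"][160:270,255:385]; B=b["pixels"][85:195,195:325]
f=lambda i:cv2.resize(i,None,fx=5,fy=2.7*5/2.7,interpolation=cv2.INTER_CUBIC)
A=cv2.convertScaleAbs(A,alpha=1.6); B=cv2.convertScaleAbs(B,alpha=1.6)
m=np.hstack([cv2.resize(x[:, :],(400,340),interpolation=cv2.INTER_CUBIC) for x in (A,B)])
cv2.imwrite("pics/m0.png",m)
E
```

```text
(no output)
```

View pics/m0.png

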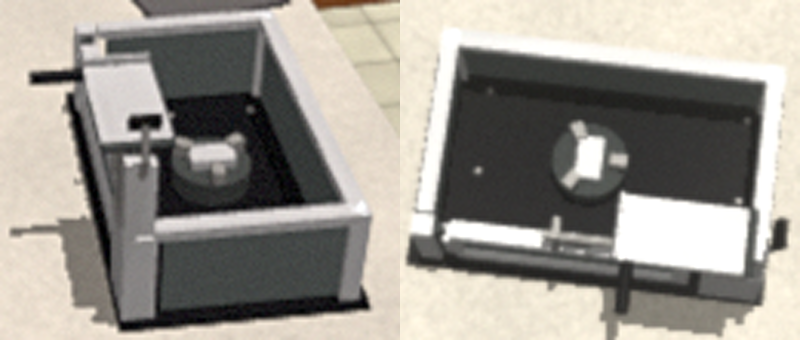

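```bash
cat > see.py <<'E'
import numpy as np, cv2, pickle
def ray(c,u,v):
    d=c["R"].T@np.linalg.solve(c["K"],[u,v,1.]); return -c["R"].T@c["t"], d/np.linalg.norm(d)
def onz(c,u,v,z):
    o,d=ray(c,u,v); return o+d*(z-o[2])/d[2]
def tri(*obs):
    A=np.zeros((3,3));b=np.zeros(3)
    R=[ray(*o) for o in obs]
    for o,d in R:
        P=np.eye(3)-np.outer(d,d);A+=P;b+=P@o
    X=np.linalg.solve(A,b)
    return X,[round(float(np.linalg.norm(np.cross(X-o,d))),1) for o,d in R]
def wristcam(c,s):
    from scipy.spatial.transform import Rotation as Ro
    T=np.eye(4);T[:3,:3]=Ro.from_quat(s["tcp_rot"]).as_matrix();T[:3,3]=s["tool_pos"]
    C=np.linalg.inv(T@c["tool_from_camera"]); return dict(K=c["K"],R=C[:3,:3],t=C[:3,3],pixels=c["pixels"])
E
python3 - <<'E'
from see import *
np.set_printoptions(precision=1,suppress=True)
s,a,b=pickle.load(open("c0.pkl","rb"))
g=cv2.cvtColor(a["pixels"],cv2.COLOR_BGR2GRAY); print(g[180:190,260:286])
g=cv2.cvtColor(b["pixels"],cv2.COLOR_BGR2GRAY); print(g[165:190,260:275])
def im(x,y,top): return ((195 if top else 255)+x/3.077-.3,(85 if top else 160)+y/3.09-.3)
for n,sp,tp in [("tip",(30,77),(222,312)),("c_free_robot",(84,66),(215,260)),("c_free_far",(152,58),(220,193)),("c_hinge_robot",(102,144),(343,272)),("c_hinge_far",(173,138),(350,208))]:
    print(n,*tri((a,*im(*sp,0)),(b,*im(*tp,1))))
p=onz(b,*im(55,30,1),120);q=onz(b,*im(383,68,1),120);print(p,q,np.linalg.norm(p-q),np.arctan2(-(p-q)[0],(p-q)[1]))
for n in (a,b):
  h=cv2.cvtColor(n["pixels"],cv2.COLOR_BGR2HSV)
  m=((h[...,0]>20)&(h[...,0]<32)&(h[...,1]>180)).astype(np.uint8); m[:200]=0 if n is a else m[:200]
  M=cv2.moments(m); print("box",onz(n,M["m10"]/M["m00"],M["m01"]/M["m00"],50))
print("mug",onz(b,128,189,60),"jar",onz(b,400,180,60))
c=b["R"].T@-b["t"];print("topcam",c,"sidecam",a["R"].T@-a["t"])
E
```

```text
[[137 138 138 137 138 140 139 138 136 136 137 139 140 142 141 143 142 142
  126  85  67  68  78  79  77  77]
 [137 138 138 138 138 141 142 139 138 139 138 141 141 143 143 136 132 133
  114  74  59  60  90 105 104 104]
 [139 140 139 141 134 125 125 122 119 118 120 118 119 118 121 101  92  91
   72  42  31  46 118 141 140 138]
 [137 140 142 140 108  74  66  67  52  47  44  39  33  37  34  29  26  31
   29  24  22  38 117 139 140 137]
 [138 140 142 143  89  34  24  23  25  22  21  20  17  19  17  18  16  16
    9  18   9  23  92 130 139 136]
 [139 141 142 143  98  37   3   4   9  10  12  10  12  10  10  12  15  11
   17   9   9  19  79 128 138 135]
 [141 140 140 140  96  38  20  18  25  29  33  43  44  47  46  66  71  71
   79  53  43  47  78 129 138 137]
 [141 141 140 140 116  94  92  94  97  98  97 106 108 109 110 121 125 126
  125  89  70  72  76 127 137 137]
 [139 138 141 141 140 142 143 143 144 143 143 143 143 144 146 144 144 143
  131  85  71  74  78 119 135 136]
 [137 138 139 138 137 140 141 140 141 143 141 142 141 143 145 144 127 120
  106  77  69  73  78 101 132 135]]
[[ 75  75
[... 1326 characters left out ...]
0  78  71  56  48  48  55  77  80  80  83  82  82]
 [ 90  80  81  81  78  74  74  75  77  80  81  81  80  82  84]
 [ 95  88  82  82  80  83  87  82  82  81  81  83  83  82  82]
 [134 123  88  82  84  97 122  95  91  90  91  90  90  89  81]]
tip [534.8  31.9 211.6] [1.5, 1.5]
c_free_robot [590.7  42.5 210.4] [0.3, 0.3]
c_free_far [661.7  41.9 211.8] [0.2, 0.2]
c_hinge_robot [584.2 -89.6 210.1] [2.3, 2.3]
c_hinge_far [652.1 -93.5 210.7] [2.5, 2.5]
[866.  241.2 120. ] [ 845.2 -131.1  120. ] 372.8570072303382 -0.05595619563787245
box [ 484.5 -437.1   50. ]
box [ 493.1 -414.9   50. ]
mug [523.2 512.1  60. ] jar [ 617.9 -428.9   60. ]
topcam [ 241.1   32.5 1668.6] sidecam [  358.1 -1104.8   984. ]
```

steer_hand --rows '[{"trans":[-15,-13,-9]},{"trans":[-30,-26,-9]},{"trans":[-30,-26,-9]},{"trans":[-30,-26,-9],"spin":-0.08},{"trans":[-30,-26,-9],"spin":-0.09},{"trans":[-30,-26,-9]},{"trans":[-30,-26,-9]},{"trans":[-30,-26,-9]},{"trans":[-30,-26,-9]},{"trans":[-30,-26,-9]},{"trans":[-30,-26,-9]},{"trans":[-30,-26,-9]}]'

```text
t: 1.3
tool_pos: [447.8, 272.4, 339.2]
tcp_rot: [0.027, 1.0, -0.0, -0.0]
force: [-0.1, 0.5, 0.6]
width: 85.4
grip_force: 0.0
```

steer_hand --rows '[{"trans":[-30,-20,-9]},{"trans":[-30,-20,-9]},{"trans":[-30,-20,-9]},{"trans":[-20,-10,-9]},{"trans":[-5,-5,0]},{}]'

```text
t: 1.9
tool_pos: [557.9, 192.2, 374.5]
tcp_rot: [0.028, 1.0, -0.0, -0.001]
force: [0.3, -0.4, -0.4]
width: 85.3
grip_force: 0.0
```

```bash
python3 - <<'E'
from see import *; from plant import bot, eyes, finish_job
np.set_printoptions(precision=2,suppress=True)
s=bot.state();c=eyes.capture("wrist");pickle.dump((s,c),open("w1.pkl","wb"))
print(s["tool_pos"],s["tcp_rot"],s["joints"],s["t"],c["tool_from_camera"],c["K"])
cv2.imwrite("pics/w1.png",c["pixels"])
E
```

```text
[557.85 192.15 374.46] [ 0.03  1.   -0.   -0.  ] [ 0.21 -0.07  1.5   0.    1.71 -1.31] 1.9 [[  -0.     -0.95   -0.33   83.94]
 [   1.     -0.     -0.      1.37]
 [   0.     -0.33    0.95 -141.73]
 [   0.      0.      0.      1.  ]] [[302.07   0.   255.58]
 [  0.   302.07 193.86]
 [  0.     0.     1.  ]]
```

View pics/w1.png

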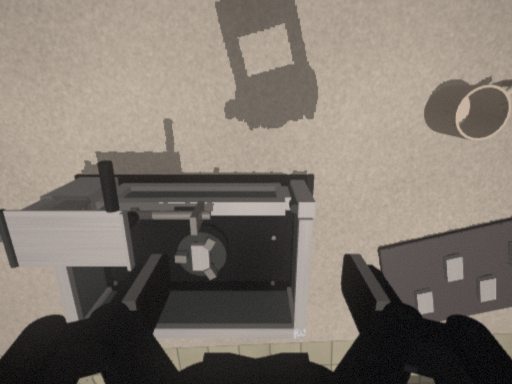

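steer_hand --rows '[{"trans":[0,-30,0]},{"trans":[0,-40,0]},{"trans":[0,-40,0]},{"trans":[0,-35,0]},{"trans":[0,-10,0]},{},{}]'

```text
t: 2.65
tool_pos: [548.9, 39.2, 375.1]
tcp_rot: [0.027, 1.0, 0.0, -0.0]
force: [0.4, -0.2, 0.3]
width: 85.2
grip_force: 0.0
```

```bash
python3 - <<'E'
from see import *; from plant import bot, eyes, finish_job
s=bot.state();c=eyes.capture("wrist");pickle.dump((s,c),open("w2.pkl","wb"))
print(s["tool_pos"],s["tcp_rot"])
cv2.imwrite("pics/w2.png",c["pixels"])
E
```

```text
[548.89563199  39.24123424 375.0807152 ] [ 2.67245804e-02  9.99642744e-01  3.90083707e-04 -1.69223023e-04]
```

View pics/w2.png

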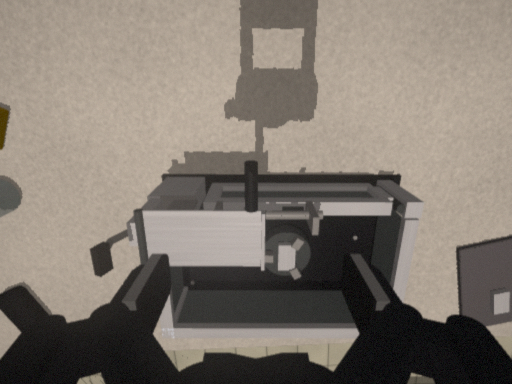

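```bash
python3 - <<'E'
from see import *
np.set_printoptions(precision=1,suppress=True)
W=[];P=[];C=[]
for f,x0,x1 in (("w1.pkl",90,125),("w2.pkl",238,268)):
    s,c=pickle.load(open(f,"rb"));w=wristcam(c,s);W.append(w)
    g=cv2.cvtColor(c["pixels"],cv2.COLOR_BGR2GRAY)
    m=(g<40).astype(np.uint8)
    pts=[]
    for r in range(150,212):
        x=np.flatnonzero(m[r,x0:x1])+x0
        if len(x)>5: pts.append((r,x.min(),x.max()))
    print(f,pts[::5])
    q=[(r,(a+b)/2) for r,a,b in pts if b-a<18 and (r<173 or r>186)]
    q=np.array(q);k=np.polyfit(q[:,0],q[:,1],1);r0,r1=q[0,0]-.5,q[-1,0]
    P.append([(np.polyval(k,r0),r0)]);print(r0,r1,k); P[-1].append(k)
    # cover corners by bright mask
    lo=(g>95).astype(np.uint8); lo[:205]=0;lo[275:]=0
    print([int(i) for i in g[235,(100 if x0<100 else 235):(150 if x0<100 else 280)]])
    print([int(i) for i in g[200:272,(70 if x0<100 else 210)]])
X,e=tri((W[0],*P[0][0]),(W[1],*P[1][0]));print("tip",X,e)
r=(200,200);X2,e=tri((W[0],np.polyval(P[0][1],200),200),(W[1],np.polyval(P[1][1],200),200));print("pin@200",X2,e)
for n,a,b in(("fr",(127.5,209.5),(261.5,209.5)),("ff",(134,263.5),(264.5,263)),("hr",(3,211.5),(145.5,211)),("hf",(17,265.5),(150,265.5))):
    print(n,*tri((W[0],*a),(W[1],*b)))
s,a,b=pickle.load(open("c0.pkl","rb"))
print("top pin tip",onz(b,267,185.8,208),"tri top/side",*tri((b,267,185.8),(a,263.9,184.7)),"w2 at 208",onz(W[1],*P[1][0],208))
E
```

```text
w1.pkl [(176, np.int64(110), np.int64(124)), (203, np.int64(112), np.int64(117))]
194.5 203.0 [ 0.4 35. ]
[171, 172, 173, 170, 171, 172, 172, 170, 171, 174, 174, 171, 173, 173, 170, 172, 171, 173, 173, 173, 172, 172, 168, 168, 165, 128, 90, 78, 81, 78, 65, 49, 47, 43, 41, 43, 43, 43, 40, 42, 41, 42, 42, 36, 39, 42, 35, 39, 38, 40]
[70, 72, 69, 69, 68, 70, 71, 68, 69, 75, 102, 149, 169, 171, 171, 169, 168, 165, 162, 164, 166, 163, 166, 165, 166, 166, 166, 168, 170, 168, 167, 165, 164, 169, 167, 168, 165, 166, 165, 168, 166, 166, 166, 165, 164, 166, 169, 166, 165, 169, 166, 165, 168, 165, 166, 165, 167, 168, 165, 165, 164, 163, 168, 165, 165, 158, 124, 85, 80, 81, 82, 84]
w2.pkl [(177, np.int64(243), np.int64(267))]Traceback (most recent call last):
  File "<stdin>", line 14, in <module>
IndexError: too many indices for array: array is 1-dimensional, but 2 were indexed
```

```bash
python3 - <<'E'
from see import *
for f,x0,x1 in (("w1.pkl",94,126),("w2.pkl",238,266)):
    s,c=pickle.load(open(f,"rb"))
    g=cv2.cvtColor(c["pixels"],cv2.COLOR_BGR2GRAY)
    for r in (156,158,160,161,162,163,164,166,170,178,190,200,206,208,210,212): print(r,*g[r,x0:x1])
E
```

```text
156 164 163 119 101 102 105 108 109 104 104 108 107 107 106 103 107 106 106 106 102 103 104 105 106 105 105 108 104 106 103 104 105
158 169 172 166 121 106 105 109 107 107 105 105 107 111 108 107 105 102 104 104 104 104 102 102 105 108 104 108 105 105 103 100 103
160 166 170 169 126 109 106 95 84 82 80 76 73 77 80 77 77 81 92 104 107 104 106 102 102 102 105 108 106 102 102 101 105
161 165 170 170 144 97 77 67 59 53 57 51 49 47 50 49 50 52 69 99 106 106 104 101 105 103 103 106 106 103 101 99 105
162 168 166 159 125 73 50 43 44 45 44 42 43 43 46 43 47 43 48 87 104 106 106 104 103 104 106 108 107 107 102 100 102
163 165 158 134 85 54 44 43 43 40 46 44 46 47 47 45 45 42 47 75 100 107 104 106 101 103 104 104 107 105 105 103 104
164 134 134 109 72 52 46 46 47 44 44 44 47 41 49 40 42 44 48 70 101 104 105 104 104 104 104 107 107 104 103 107 104
166 104 102 101 82 53 45 44 49 49 47 51 53 44 48 45 40 47 40 61 96 107 108 107 106 103 104 104 107 106 105 104 107
170 104 107 107 105 76 48 48 46 49 44 47 49 47 43 43 40 38 38 44 69 98 108 104 106 106 105 105 104 103 104 99 101
178 86 85 86 85 85 81 
[... 1628 characters left out ...]
 97 103 99 104 103 107 104 101
178 42 40 41 41 37 40 38 41 41 43 46 48 49 51 44 44 44 41 42 39 40 40 42 41 40 37 42 43
190 95 93 92 93 94 90 76 50 44 41 47 48 49 51 49 49 45 37 43 54 87 91 92 91 93 92 94 88
200 88 88 89 86 91 88 83 50 38 40 49 46 52 51 47 49 47 46 44 50 81 87 85 82 84 91 88 85
206 102 100 98 102 101 99 93 56 46 44 41 49 50 55 47 45 45 43 39 56 92 105 101 102 100 101 96 102
208 102 101 103 99 101 93 76 52 50 45 49 48 50 52 51 47 45 42 45 55 94 103 97 101 101 100 103 101
210 115 114 114 110 113 111 105 86 67 52 48 50 53 52 51 44 41 54 61 89 107 112 109 93 92 91 92 83
212 181 183 184 184 184 183 183 181 173 159 152 130 124 123 129 146 152 159 166 182 181 183 178 115 88 90 84 80
```

```bash
python3 - <<'E'
from see import *
np.set_printoptions(precision=1,suppress=True)
W=[wristcam(c,s) for s,c in (pickle.load(open(f,"rb")) for f in ("w1.pkl","w2.pkl"))]
for n,a,b in(("tip",(103.8,160.8),(250.7,160.8)),("mid",(108.8,190),(251,190)),("root",(111.9,209.5),(251.2,209.5)),("fr",(126.5,211),(261,211)),("ff",(132.5,264),(264.5,263)),("hr",(3,212),(146,211)),("hf",(17,265.5),(150,265.5))):
    print(n,*tri((W[0],*a),(W[1],*b)))
s,a,b=pickle.load(open("c0.pkl","rb"))
print("top/side tip",*tri((b,267,185.8),(a,263.9,184.7)),onz(b,267,185.8,208))
E
```

```text
tip [534.7  36.1 207.6] [0.1, 0.1]
mid [566.7  34.5 207.8] [0.1, 0.1]
root [589.   33.4 208.4] [0.2, 0.2]
fr [595.6  44.  198.1] [0.1, 0.1]
ff [655.6  44.8 212. ] [0.4, 0.4]
hr [581.5 -79.  216.9] [0.3, 0.3]
hf [648.9 -86.7 215.1] [0.3, 0.3]
top/side tip [533.6  31.4 212. ] [2.1, 2.1] [536.6  31.3 208. ]
```

steer_hand --rows '[{"trans":[-12,-4,10]},{"trans":[0,0,25]},{"trans":[0,0,30]},{"trans":[0,0,30]},{"trans":[0,0,30]},{"trans":[0,0,30]},{"trans":[0,0,22]},{"trans":[0,0,10]},{}]'

```text
t: 3.6
tool_pos: [560.2, 33.8, 185.8]
tcp_rot: [0.027, 1.0, 0.0, -0.002]
force: [-0.5, -0.8, -0.2]
width: 85.4
grip_force: 0.0
```

steer_hand --rows '[{},{},{},{},{},{}]' --aperture 8

```text
t: 4.2
tool_pos: [561.4, 33.6, 189.1]
tcp_rot: [0.027, 1.0, 0.0, 0.001]
force: [-0.3, 1.9, 2.6]
width: 12.0
grip_force: 58.4
```

steer_hand --rows '[{"trans":[0,-0.2,-6.2]},{"trans":[0,-1.2,-12.4]},{"trans":[0,-2.5,-12.3]},{"trans":[0,-3.7,-11.9]},{"trans":[0,-4.9,-11.5]},{"trans":[0,-6,-11]},{"trans":[0,-7,-10.3]},{"trans":[0,-8.1,-9.5]},{"trans":[0,-9,-8.7]},{"trans":[0,-9.8,-7.8]},{}]'

```text
t: 5.3
tool_pos: [558.6, -16.3, 295.0]
tcp_rot: [0.027, 1.0, 0.004, 0.002]
force: [-3.1, 12.1, 11.9]
width: 11.8
grip_force: 59.5
```

```bash
python3 - <<'E'
from see import *; from plant import bot, eyes, finish_job
a=eyes.capture("side");b=eyes.capture("top");w=eyes.capture("wrist");pickle.dump((bot.state(),a,b,w),open("c1.pkl","wb"))
A=cv2.convertScaleAbs(a["pixels"][110:270,225:385],alpha=1.6)
m=np.hstack([cv2.resize(A,(390,390),interpolation=cv2.INTER_CUBIC),cv2.resize(w["pixels"],(410,390))])
cv2.imwrite("pics/m1.png",m); s=bot.state();print(s["tool_pos"],s["force"],s["torque"])
E
```

```text
[558.67663661 -15.615991   294.4631566 ] [-4.11328361 12.58501293 11.61479313] [ 2.19699343  0.56479179 -0.05301515]
```

View pics/m1.png

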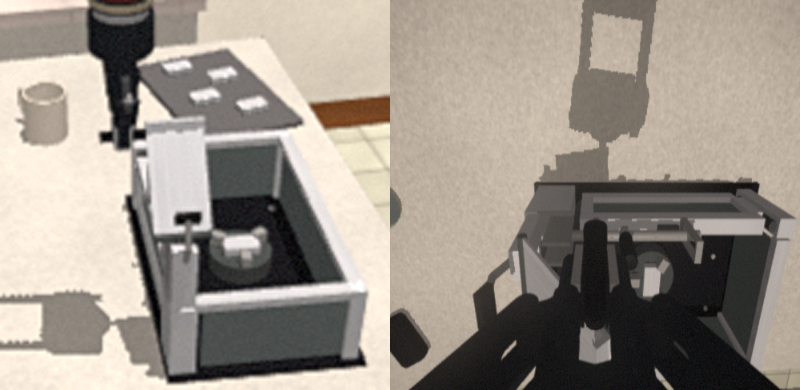

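steer_hand --rows '[{"trans":[0,-5,-4.5]},{"trans":[0,-10,-8]},{"trans":[0,-10.5,-7]},{"trans":[0,-11,-5.5]},{"trans":[0,-12,-4.2]},{"trans":[0,-12.3,-2.8]},{"trans":[0,-12.5,-1.2]},{"trans":[0,-12.5,0.2]},{"trans":[0,-12.4,1.6]},{"trans":[0,-10,2]},{}]'

```text
t: 6.55
tool_pos: [552.2, -129.8, 319.3]
tcp_rot: [0.029, 1.0, -0.002, 0.0]
force: [1.5, -0.6, 4.3]
width: 11.6
grip_force: 59.6
```

steer_hand --rows '[{"trans":[0,-3,1.5]},{"trans":[0,-4,2]},{"trans":[0,-3,2]},{}]'

```text
t: 6.95
tool_pos: [551.8, -137.5, 316.0]
tcp_rot: [0.027, 1.0, 0.0, 0.001]
force: [-1.7, 5.7, 10.5]
width: 11.5
grip_force: 61.1
```

```bash
python3 - <<'E'
from see import *; from plant import bot, eyes, finish_job
a=eyes.capture("side");w=eyes.capture("wrist");pickle.dump((bot.state(),a,w),open("c2.pkl","wb"))
A=cv2.convertScaleAbs(a["pixels"][120:250,225:355],alpha=1.6)
m=np.hstack([cv2.resize(A,(390,390),interpolation=cv2.INTER_CUBIC),cv2.resize(w["pixels"],(410,390))])
cv2.imwrite("pics/m2.png",m)
E
```

```text
(no output)
```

View pics/m2.png

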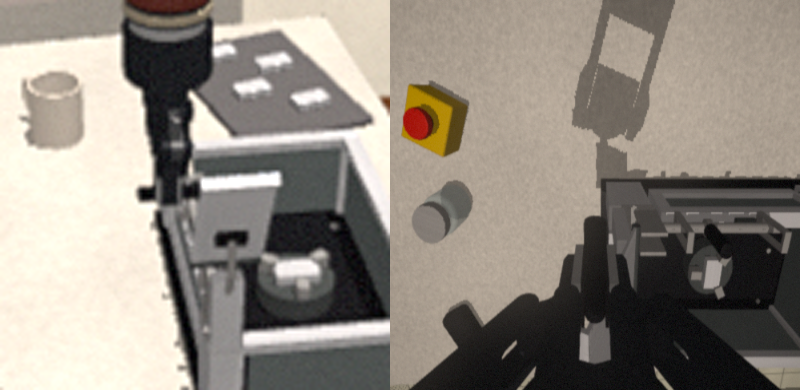

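steer_hand --rows '[{"trans":[0,-2,1]},{"trans":[0,-1,1]},{},{}]'

```text
t: 7.45
tool_pos: [551.8, -137.6, 315.9]
tcp_rot: [0.026, 1.0, 0.002, 0.001]
force: [-3.8, 14.0, 16.4]
width: 11.3
grip_force: 61.8
```

steer_hand --rows '[{"trans":[0,2,-1]},{},{},{},{},{},{"trans":[0,0,-15]},{"trans":[0,0,-30]},{"trans":[0,0,-40]},{"trans":[0,0,-15]},{}]' --aperture 60

```text
t: 8.55
tool_pos: [552.5, -138.5, 417.5]
tcp_rot: [0.027, 1.0, -0.001, 0.003]
force: [0.3, 0.0, 0.5]
width: 59.8
grip_force: 0.0
```

```bash
python3 - <<'E'
from see import *; from plant import bot, eyes, finish_job
s=bot.state();w=eyes.capture("wrist");a=eyes.capture("side");b=eyes.capture("top");pickle.dump((s,w,a,b),open("c3.pkl","wb"));print(s["tool_pos"],s["joints"])
m=np.hstack([cv2.resize(cv2.convertScaleAbs(a["pixels"][120:250,225:355],alpha=1.6),(390,390)),cv2.resize(w["pixels"],(410,390))])
cv2.imwrite("pics/m3.png",m)
E
```

```text
[ 552.5232192  -138.45480606  417.50274679] [-3.76123806e-01 -1.26111204e-01  1.48295031e+00 -8.93851870e-05
  1.77733114e+00 -1.89214896e+00]
```

View pics/m3.png

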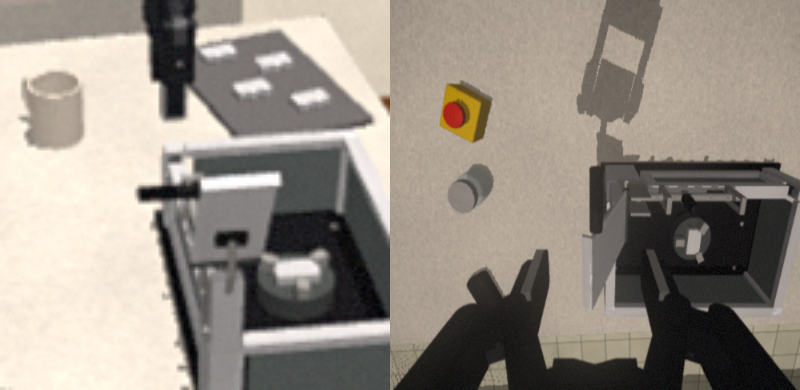

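steer_hand --rows '[{"trans":[-5,15,0]},{"trans":[-8,27,0]},{"trans":[-10,34,0]},{"trans":[-10,34,0]},{"trans":[-10,34,0]},{"trans":[-10,34,0]},{"trans":[-8,24,0]},{}]' --aperture 60

```text
t: 9.5
tool_pos: [623.7, 64.2, 410.1]
tcp_rot: [0.025, 1.0, 0.001, -0.002]
force: [-0.6, -0.1, -0.0]
width: 60.0
grip_force: 0.0
```

steer_hand --rows '[{"trans":[0,0,5],"spin":0.14},{"trans":[0,0,10],"spin":0.14},{"trans":[0,0,10],"spin":0.14},{"trans":[0,0,10],"spin":0.14},{"trans":[0,0,10],"spin":0.14},{"trans":[0,0,10],"spin":0.14},{"trans":[0,0,10],"spin":0.14},{"trans":[0,0,5],"spin":0.14},{"spin":0.14},{"spin":0.14},{"spin":0.14},{"spin":0.03}]'

```text
t: 10.7
tool_pos: [622.9, 60.2, 341.3]
tcp_rot: [0.727, 0.686, -0.001, -0.001]
force: [0.8, -0.0, -0.3]
width: 60.0
grip_force: 0.0
```

steer_hand --rows '[{},{}]'

```text
t: 10.9
tool_pos: [623.2, 60.2, 341.9]
tcp_rot: [0.726, 0.688, -0.001, -0.001]
force: [-0.5, 0.4, 0.6]
width: 60.1
grip_force: 0.0
```

```bash
python3 - <<'E'
from see import *; from plant import bot, eyes, finish_job
s=bot.state();w=eyes.capture("wrist");pickle.dump((s,w),open("w4.pkl","wb"));print(s["tool_pos"],s["tcp_rot"],s["joints"])
W=wristcam(w,s)
for p in ((624.1,21.5,143),(624.1,21.5,193),(621,-38.4,115)):
  c=W["R"]@p+W["t"];print(c[:2]/c[2]*302.07+[255.58,193.86])
cv2.imwrite("pics/w4.png",w["pixels"])
E
```

```text
[623.20303193  60.21147811 341.88495349] [ 7.25758010e-01  6.87949684e-01 -5.38315494e-04 -5.03891607e-04] [-2.24534100e-02  1.46365033e-02  1.47017627e+00 -4.25301837e-05
  1.65825398e+00  3.10183404e-02]
[258.39400896 198.85320372]
[258.71595776 215.27354692]
[258.28422048 233.42251996]
```

View pics/w4.png

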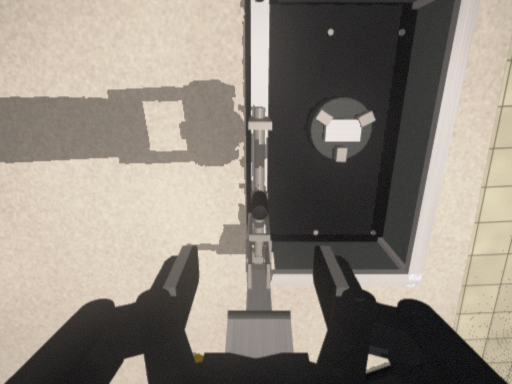

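steer_hand --rows '[{"trans":[-10,0,5]},{"trans":[-20,0,20]},{"trans":[-8,0,25]},{"trans":[0,0,20]},{},{},{}]' --aperture 60

```text
t: 11.65
tool_pos: [622.2, 22.2, 274.6]
tcp_rot: [0.726, 0.688, 0.001, 0.001]
force: [0.2, 1.4, 0.2]
width: 59.9
grip_force: 0.0
```

```bash
python3 - <<'E'
from see import *; from plant import bot, eyes, finish_job
np.set_printoptions(precision=1,suppress=True)
s=bot.state();w=eyes.capture("wrist");pickle.dump((s,w),open("w5.pkl","wb"))
W=[wristcam(c,t) for t,c in (pickle.load(open("w4.pkl","rb")),(s,w))]
P=[]
for k,c in enumerate(W):
  h=c["R"]@np.array([624.1,21.5,168])+c["t"];u,v=(h[:2]/h[2]*302.07+[255.58,193.86]).astype(int)
  r=22 if k==0 else 45
  g=cv2.cvtColor(c["pixels"],cv2.COLOR_BGR2GRAY);roi=g[v-r:v+r,u-r:u+r]
  m=(roi<55).astype(np.uint8)
  rows=[(v-r+i,u-r+np.flatnonzero(x).min(),u-r+np.flatnonzero(x).max(),int(x.sum())) for i,x in enumerate(m) if x.sum()>3]
  print(u,v);print(*[tuple(map(int,q)) for q in rows[::2 if k==0 else 4]])
  for p in ((624.1,21.5,143),(624.1,21.5,193)):
    q=c["R"]@p+c["t"];print(q[:2]/q[2]*302.07+[255.58,193.86],q[2])
  if k: print(g[v,u-45:u+45:2]); cv2.imwrite("pics/w5.png",c["pixels"])
E
```

```text
258 206
(184, 249, 279, 9) (186, 271, 279, 9) (188, 248, 279, 11) (190, 269, 279, 9) (192, 248, 279, 17) (194, 254, 279, 21) (196, 254, 279, 21) (198, 249, 279, 23) (200, 252, 279, 25) (202, 253, 279, 27) (204, 251, 279, 27) (206, 250, 279, 21) (208, 248, 279, 19) (210, 250, 279, 14) (212, 267, 279, 12) (214, 266, 279, 11) (216, 264, 279, 11) (218, 260, 279, 10) (220, 271, 279, 9) (222, 271, 279, 8) (224, 270, 279, 10) (226, 271, 279, 9)
[258.4 198.9] 362.5038687213447
[258.7 215.3] 315.25485702485054
257 194
(149, 244, 301, 35) (153, 244, 301, 35) (157, 244, 301, 35) (161, 244, 301, 36) (165, 244, 301, 35) (169, 244, 301, 35) (173, 245, 301, 35) (177, 245, 301, 44) (181, 251, 301, 48) (185, 250, 301, 50) (189, 245, 301, 56) (193, 246, 301, 54) (197, 248, 301, 51) (201, 248, 301, 54) (205, 253, 301, 48) (209, 257, 301, 35) (213, 271, 301, 31) (217, 272, 301, 30) (221, 273, 301, 29) (225, 273, 301, 29) (229, 274, 301, 28) (233, 273, 301, 29) (237, 274, 301, 28)
[257.3 185.5] 286.49661948485334
[257.7 204.5] 239.24817793249574
[221 224 217 221 225 221 219 219 222 222 224 221 219 221 223 153  60  55
  56  52  50  52  51  45  50  48  45  47  43  50  47  50  53  47  46  46
  45  50  43  43  37  43  44  41  42]
```

```bash
python3 - <<'E'
from see import *
for f,r,cs in (("w4.pkl",range(184,232,2),range(246,276)),("w5.pkl",range(164,224,3),range(240,278))):
  s,w=pickle.load(open(f,"rb"));g=cv2.cvtColor(w["pixels"],cv2.COLOR_BGR2GRAY)
  for i in r: print(i,*g[i,cs.start:cs.stop])
E
```

```text
184 84 60 60 53 62 103 127 127 111 123 142 151 140 172 169 158 151 141 181 220 215 110 58 53 57 49 56 50 56 54
186 82 62 62 60 61 101 125 128 111 124 139 151 149 176 170 159 150 134 127 173 207 110 58 58 55 51 51 53 50 54
188 80 56 54 54 58 92 121 124 107 101 107 145 161 177 169 158 151 135 120 138 202 114 55 56 55 50 53 53 54 53
190 82 60 59 58 58 84 113 108 97 95 98 88 93 120 120 123 137 129 105 120 178 102 55 53 57 54 57 54 50 50
192 82 58 52 58 67 88 94 84 76 57 57 49 51 43 51 50 52 60 72 83 93 91 63 53 54 55 52 51 52 50
194 92 62 55 57 64 89 84 63 52 53 48 51 48 46 47 47 47 45 48 65 113 118 72 54 56 54 49 49 53 51
196 97 64 57 56 63 87 63 55 53 49 54 47 48 47 45 44 43 45 44 48 83 112 73 59 55 54 52 54 52 47
198 97 61 56 54 62 74 58 52 54 45 52 48 47 50 46 42 44 47 50 47 53 93 67 55 55 50 50 52 51 50
200 99 66 56 57 57 69 52 52 51 53 50 50 47 48 49 49 43 43 49 45 45 58 55 53 55 52 53 52 52 45
202 98 64 57 59 57 63 58 50 52 53 51 52 46 47 48 48 45 47 45 45 46 48 54 53 50 52 52 54 53 51
204 98 66 55 55 55 54 48 50 49 50 47 52 49 48 50 48 46 49 45 43 46 48 50 52 51 54 49 51 55 56
20
[... 3187 characters left out ...]
 53 50 51 51 49 52
209 139 142 138 102 75 99 111 100 98 95 95 94 90 81 75 68 58 54 52 52 53 60 60 63 64 80 85 87 89 71 58 52 52 52 50 52 49 51
212 145 143 134 101 76 110 107 93 95 96 98 106 108 130 146 155 161 168 176 171 166 163 153 131 105 101 92 88 90 89 63 51 52 51 53 48 48 52
215 143 142 136 99 82 110 105 94 97 93 101 104 98 105 120 128 133 135 140 135 134 110 105 99 103 101 91 91 91 86 70 54 54 52 49 52 50 53
218 140 141 138 100 98 111 101 94 95 101 127 116 99 97 104 107 107 107 107 104 107 104 103 105 152 157 107 88 90 88 78 59 53 53 51 51 50 55
221 135 137 134 101 102 111 99 98 94 112 176 143 115 113 109 110 112 111 116 112 112 111 126 131 181 218 132 93 90 90 86 60 56 51 52 49 46 51
```

steer_hand --rows '[{"trans":[2.2,2.4,10]},{"trans":[0,0,25]},{"trans":[0,0,30]},{"trans":[0,0,30]},{"trans":[0,0,20]},{"trans":[0,0,7]},{},{}]'

```text
t: 12.5
tool_pos: [625.0, 24.4, 152.3]
tcp_rot: [0.726, 0.688, 0.001, 0.001]
force: [-0.3, -0.3, 0.1]
width: 59.8
grip_force: 0.0
```

steer_hand --rows '[{},{},{},{},{},{}]' --aperture 10

```text
t: 13.1
tool_pos: [624.9, 24.3, 152.1]
tcp_rot: [0.726, 0.688, 0.001, 0.001]
force: [1.3, 0.8, 5.5]
width: 16.3
grip_force: 58.5
```

steer_hand --rows '[{"trans":[0,0,-3]},{"trans":[0,0,-4]},{"trans":[0,0,-4]},{"trans":[0,0,-3]},{"trans":[0,0,-2]},{},{}]'

```text
t: 13.8
tool_pos: [624.1, 24.3, 166.8]
tcp_rot: [0.726, 0.688, 0.0, 0.0]
force: [1.4, 0.5, -2.6]
width: 16.4
grip_force: 58.5
```

steer_hand --rows '[{"trans":[2,0,0]},{"trans":[3,0,0]},{"trans":[3,0,0]},{"trans":[3,0,0]},{}]'

```text
t: 14.3
tool_pos: [624.7, 36.1, 166.7]
tcp_rot: [0.726, 0.688, 0.0, -0.0]
force: [2.0, 0.4, -1.8]
width: 16.3
grip_force: 58.5
```

steer_hand --rows '[{"trans":[4,0,0]},{"trans":[5,0,0]},{"trans":[5,0,0]},{"trans":[5,0,0]},{"trans":[4,0,0]},{"trans":[3,0,0]},{"trans":[1,0,0]},{},{}]'

```text
t: 15.2
tool_pos: [626.1, 62.8, 166.8]
tcp_rot: [0.726, 0.688, 0.0, -0.0]
force: [2.3, 0.8, -1.4]
width: 16.6
grip_force: 58.5
```

steer_hand --rows '[{"trans":[0.05,-2.7,0],"spin":0.015},{"trans":[0.1,-5.4,0],"spin":0.03},{"trans":[0.1,-5.4,0],"spin":0.03},{"trans":[0.1,-5.4,0],"spin":0.03},{"trans":[0.1,-5.4,0],"spin":0.03},{}]'

```text
t: 15.8
tool_pos: [601.6, 65.6, 166.9]
tcp_rot: [0.771, 0.637, 0.0, -0.0]
force: [3.7, 0.6, -2.2]
width: 16.1
grip_force: 58.9
```

steer_hand --rows '[{"trans":[0.1,-5.4,0],"spin":0.03},{"trans":[0.1,-5.4,0],"spin":0.03},{"trans":[0.1,-5.4,0],"spin":0.03},{"trans":[0.1,-5.4,0],"spin":0.03},{"trans":[0.1,-5.4,0],"spin":0.03},{"trans":[0.1,-5.4,0],"spin":0.03},{"trans":[0.05,-2.7,0],"spin":0.015},{},{},{},{},{}]'

```text
t: 17.0
tool_pos: [568.7, 75.3, 166.9]
tcp_rot: [0.829, 0.559, 0.0, 0.0]
force: [3.5, -0.4, -1.9]
width: 16.9
grip_force: 59.0
```

```bash
python3 - <<'E'
from see import *; from plant import bot, eyes, finish_job
a=eyes.capture("side");b=eyes.capture("top");w=eyes.capture("wrist")
m=np.hstack([cv2.resize(cv2.convertScaleAbs(a["pixels"][120:250,225:355],alpha=1.6),(290,290)),cv2.resize(cv2.convertScaleAbs(b["pixels"][85:195,195:325],alpha=1.6),(290,290)),cv2.resize(w["pixels"],(220,290))])
cv2.imwrite("pics/m5.png",m);s=bot.state();print(s["tool_pos"],s["force"],s["width"],s["t"])
h=np.array([635.6,241.2])-s["tool_pos"][:2];print(np.arctan2(h[0],h[1])+.052,np.linalg.norm(h))
E
```

```text
[568.62182789  75.35215178 166.88895756] [ 4.38377437 -0.04036878 -1.89869976] 16.19427639184122 17.15
0.43582361864083197 178.86191405552418
```

View pics/m5.png

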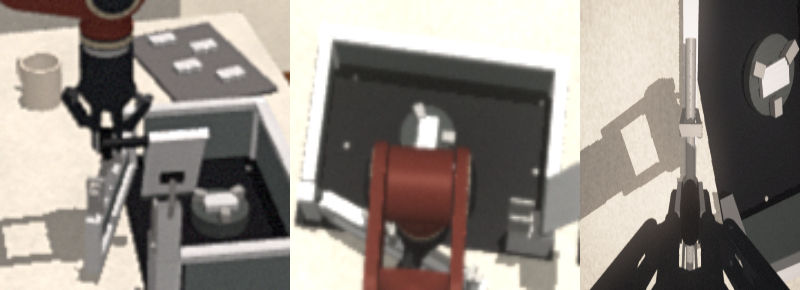

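steer_hand --rows '[{},{},{}]'

```text
t: 17.45
tool_pos: [568.5, 75.4, 166.8]
tcp_rot: [0.829, 0.559, 0.0, 0.0]
force: [5.0, -0.1, -1.8]
width: 16.5
grip_force: 59.0
```

```bash
python3 -c "
from plant import bot, eyes, finish_job
print(finish_job())"
```

```text
the job is handed in; nothing more can be done
None
```

I handed the job in at 17.5 s: the cover rests on its stop, the bolt is held drawn back about 41 mm, and the gate is held about 0.33 rad open (free edge about 91 mm). The hand-in returned no verdict; these figures are my own estimates from the arm pose and pictures.

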